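Level the table under the red culture dish

TASK

Two small levelling tables stand on the desk, one carrying the red dish and one the tan dish. Turn the footscrew knob of the table with the red dish until its plate sits level, then let go; leave the knob of the other table as it is.

Things in the scene. Friction and masses are not known exactly. Their poses are not given: they have to be found in the camera images.
- red_plate (a joint): Tilt (rad) of the aluminium plate, 135 x 90 x 5 mm, under the red dish: 0 = level, negative = knob end low. Hinged at the short edge far from the robot to a grey base 200 x 110 mm fixed to the desk; the screw is 155 mm from the hinge. Level: mid-plate 45 mm above the desk, at the white line on the 74 mm black gauge post. Starts at -0.16 to -0.08; tilt = 0.12 x red_knob.
- red_knob (a joint): Turn of the red-dish table's screw knob, rad, -1.5 to 1.5; positive = clockwise from above, which raises the plate's knob end. Starts at -1.3 to -0.7. At 0 the plate is level and the knob's bar lies along the table's long axis, white stripe pointing away from the plate. Fixed upright axis, does not rise; needs about 0.06 N m, stays where left.
- red_grip (a point): Grip point on the turning axis of the red-dish table's knob, 112 mm above the desk. The knob is a black bar 46 mm long, 14 mm thick, 30 mm high (underside 92, top 122 mm above the desk) on a thin stem. The point turns with it: x along the 46 mm length (white stripe on the -x half of the top), y across the 14 mm (grip so), z up.
- tan_mark (a point): Outer end of the white stripe on the bar knob of the other table, 23 mm from that knob's axis, 122 mm above the desk. That table is built the same but carries the tan dish and has its knob end high. Leave this knob as it is.

How it is judged:
By the outcome, as a careful person would: the job done as asked, in the order asked, and still so for the second after the job is handed in, with the robot touching nothing.
It also fails if it takes over 32 s, if anything falls off the work surface, if the arm or the gripper's body presses on something with over 40 N, if the wrist force passes 120 N, or if a joint passes its speed limit or range.

ROBOT

A 6-joint arm with a two-finger parallel gripper is mounted at the origin on a cart in front of the work surface, level with it; the furniture and walls round the work are solid. World frame = base frame: x ahead of the robot, y to its left, z up, the work surface at z = 0. Lengths are in m, angles in rad, forces in N, time in s.
With the tool pointing down it reaches from about 0.325 to 0.75 m from the base axis. Payload 7.6 kg.
Tool frame: the origin (TCP) lies at the very end of the fingers, on their centre line; the grasp point (between the pads) lies 19 mm behind it; z points along the fingers, y is the line along which they close (so a half turn about z gives the same grasp; the last joint's range is limited). The gripper opens to 85 mm and grips with 20 to 120 N. Pads are 22 mm wide; open, the fingers measure 114 mm over their backs; the gripper's body (76 mm by 85 mm) begins 54 mm behind the grasp point. The pads swing forward as they close: fully open they stand 13 mm farther back than shut.
Start: joints at [-0.07, 0.052, 1.401, -0, 1.689, -0.07], TCP at [0.525, 0, 0.231] pointing down, gripper open.
Joint ranges: [-2.9, 2.9], [-0.91, 2.17], [0.12, 2.37], [-1.06, 4.2], [0.26, 2.73], [-2.93, 2.93]. Speed limits (rad/s): [2.57, 2.57, 3.01, 3.14, 3.14, 3.14].

INTERFACE

Orientations are given as [roll, pitch, yaw] about the fixed x, y, z axes, in that order (R = Rz(yaw) Ry(pitch) Rx(roll)).
In Python, from bench import manip gives the robot as it stands. The module is installed in compiled form; this text tells all that it offers.
- The arm moves only by the tool play_rows, never from a script. Its argument "commands" is a list of rows, each an object with "offset": the shift along the world's x, y, z in m, a list of three; "dr": the turn, a rotation vector about the world's x, y, z in rad, a list of three. A call has 1 to 10 rows; each row is the pose to reach, as a shift and turn from the pose commanded when the call began; what a row does not reach only later rows make up. A row lasts 1/8 s, in which the tool goes at most 62.5 mm and 10.7 degrees, less where a joint would pass 70% of its speed; a pose out of reach is approached as far as the arm can. A call with a gripper value outside its range is refused whole. "jaw" is the closure, from -1 (fully open) to 1 (shut), set as the call begins (left out, the last holds). The fingers move at their own pace and stop on an object; "force" is the grip in N (left out, the last holds). Time passes only in rows, so rows that repeat a pose let the fingers close. It gives the time, the measured TCP pose, the force, the opening and the grip force at its end, in the units of the state.
- manip.sense(): the state, without advancing time (a new reading comes with each control period).
- manip.capture(name): name is "scene" or "side" or "wrist"; returns a dict with "image" (420x560x3 uint8, red, green, blue), "intrinsics" (3x3 intrinsics, pixels), "D" ([k1, k2, p1, p2, k3] as OpenCV has them; the pictures are not rectified), "world_to_cam" (4x4, takes a point from world to camera coordinates). Camera axes: x right, y down, z forward; pixel columns grow to the right and rows downward; lengths in m; the calibration is good to about 2 mm. A picture is of the moment at which its call begins. There is no depth.
- manip.finish_job(): hands the job in; it is judged then, once.
The state is a dict: "t": time; "joint_positions": joint angles; "qd": joint speeds; "effort": joint torques, N m; "ee_pos": TCP position; "eef_rot": TCP orientation; "contact_force": force on the tool from outside, world axes, zero at the start; "wrist_torque": the same for the moment, N m; "grip_width": opening from 0.0 (shut) to 1.0 (fully open); "gripper_force": force on a finger pad.
Only numpy, scipy, OpenCV 4.12 (cv2) and the standard library are available. Lean on these libraries where they do the work, as an engineer would, in place of code of your own. Each camera call takes 0.05 s, during which the arm holds its last target. There are 200 camera calls.

## Working session

There is one attempt and no reset: what is moved stays moved. The work goes in short steps, Python scripts to look and compute and a tool call to move; the robot and the scene stay as the last step left them, time stands still between calls to the robot, and variables do not carry over. Pictures are saved under pics/ and viewed, at most 10 in all, crops included, and the job is handed in when it is done.

Besides the shell and the picture viewer there is one more tool, called after "Request:" by a JSON object that holds its "name" and its "arguments". play_rows: Moves the arm, as the interface text tells. Its arguments: {"type":"object","properties":{"commands":{"type":"array"},"jaw":{"type":"number"},"force":{"type":"number"}},"required":["commands"]}

```bash
mkdir -p pics; cat > h.py <<'E'
import numpy as np, cv2
from bench import manip
def cap(n,f):
    c=manip.capture(n); cv2.imwrite(f'pics/{f}.png',c['image'][:,:,::-1])
    np.savez(f'{f}.npz',**{k:np.array(v) for k,v in c.items()}); return c
def at(f,uv,z):
    c=np.load(f'{f}.npz'); p=cv2.undistortPoints(np.array([[uv]],float),c['intrinsics'],c['D'])[0,0]
    T=c['world_to_cam']; R=T[:3,:3]; o=-R.T@T[:3,3]; d=R.T@np.array([*p,1]); return (o+d*(z-o[2])/d[2]).round(4)
def proj(f,P):
    c=np.load(f'{f}.npz'); T=c['world_to_cam']
    return cv2.projectPoints(np.array(P,float).reshape(-1,1,3),cv2.Rodrigues(T[:3,:3])[0],T[:3,3],c['intrinsics'],c['D'])[0][:,0]
E
python3 - <<'E'
from h import *
for n in ('scene','side'): cap(n,n+'0')
print(manip.sense())
a=[cv2.imread(f'pics/{n}0.png') for n in('scene','side')]
E
```

```text
{'t': 0.1, 'joint_positions': array([-7.03315035e-02,  5.27876581e-02,  1.40162624e+00, -8.37458906e-07,
        1.68861580e+00, -7.03043343e-02]), 'qd': array([-0.0004125 , -0.00262214, -0.0033587 ,  0.00010334, -0.00154536,
       -0.00072796]), 'effort': array([ 2.37367596e-03, -3.82580674e+01, -3.60984743e+01, -5.21182415e-05,
        4.78979055e-03, -6.69374316e-06]), 'ee_pos': array([5.24726425e-01, 2.54489214e-05, 2.30547851e-01]), 'eef_rot': array([-3.14015910e+00, -1.00117519e-04,  1.57076899e+00]), 'contact_force': array([ 0.05442133, -0.05045349, -0.4426341 ]), 'wrist_torque': array([ 0.00107872,  0.02592769, -0.00092258]), 'gripper_force': 0.0, 'grip_width': 1.0020492758149608}
```

View pics/scene0.png

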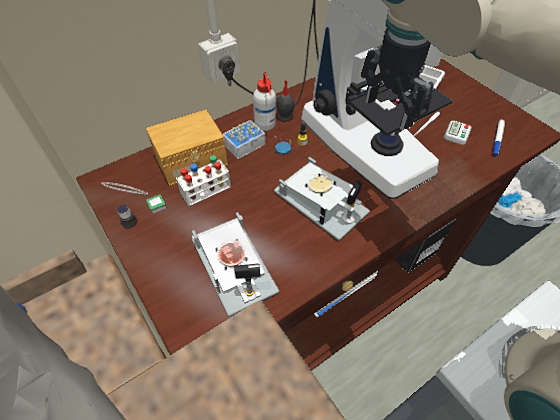

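View pics/side0.png

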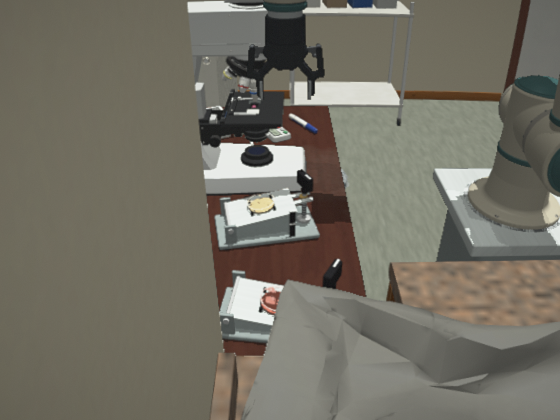

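The scene picture shows the red table at lower left, with its knob near (247,271). The tan table is at centre, with its knob near (354,192). In the side view the red knob is near (333,272).

```bash
python3 - <<'E'
from h import *
print(at('scene0',(247,270),.122),at('side0',(333,272),.11),at('scene0',(354,192),.112))
for n,uv in dict(basefr=(276,292),basefl=(243,312),bb=(240,215),bbl=(195,232)).items(): print(n,at('scene0',uv,.01))
for n,uv in dict(scope=(390,192),scope2=(437,165),bench=(240,318)).items(): print(n,at('scene0',uv,.02))
i=cv2.imread('pics/scene0.png')[205:315,180:300]
j=cv2.imread('pics/side0.png')[250:350,210:350]
cv2.imwrite('pics/c0.png',np.hstack([cv2.resize(i,(400,367),interpolation=2),cv2.resize(j,(400,367),interpolation=2)]))
E
```

```text
[0.4502 0.3651 0.122 ] [0.4548 0.362  0.11  ] [0.4857 0.0873 0.112 ]
basefr [0.4325 0.316  0.01  ]
basefl [0.4338 0.3915 0.01  ]
bb [0.6351 0.2766 0.01  ]
bbl [0.6506 0.3812 0.01  ]
scope [ 0.4894 -0.0431  0.02  ]
scope2 [ 0.4879 -0.1978  0.02  ]
bench [0.4227 0.404  0.02  ]
```

View pics/c0.png

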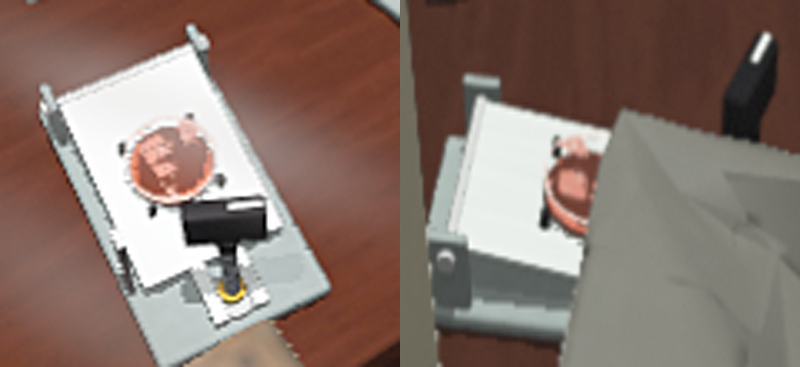

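The crop shows the knob bar lying across the table, turned roughly a right angle from its long axis, with the stripe on the right end. The speckled counter nearby may be an obstacle, so I'll triangulate its corner before moving.

```bash
python3 - <<'E'
from h import *
def tri(a,ua,b,ub):
    P=[];q=[]
    for f,u in((a,ua),(b,ub)):
        c=np.load(f+'.npz');P.append(c['world_to_cam'][:3]);q.append(cv2.undistortPoints(np.array([[u]],float),c['intrinsics'],c['D'])[0].T)
    X=cv2.triangulatePoints(P[0],P[1],q[0],q[1])[:,0];X=X[:3]/X[3];return X.round(3),proj(a,X).round(),proj(b,X).round()
print('corner',*tri('scene0',(243,312),'side0',(400,262)))
print('knob',*tri('scene0',(247,270),'side0',(333,272)))
print('stripe',at('scene0',(248,267),.122),at('scene0',(260,266),.122))
E
```

```text
corner [0.371 0.418 0.172] [[243. 309.]] [[402. 264.]]
knob [0.455 0.363 0.111] [[247. 270.]] [[333. 272.]]
stripe [0.4543 0.3605 0.122 ] [0.4441 0.342  0.122 ]
```

Request:
{"name": "play_rows", "arguments": {"commands": [{"offset":[0,0.05,0.02],"dr":[0,0,0]},{"offset":[-0.02,0.1,0.03],"dr":[0,0,0]},{"offset":[-0.04,0.15,0.03],"dr":[0,0,0]},{"offset":[-0.06,0.2,0.03],"dr":[0,0,0]},{"offset":[-0.06,0.25,0.03],"dr":[0,0,0]},{"offset":[-0.06,0.29,0.03],"dr":[0,0,0]},{"offset":[-0.06,0.29,0.03],"dr":[0,0,0]}]}}

```text
t: 0.98
ee_pos: [0.4642, 0.2921, 0.2603]
eef_rot: [-3.14, 0.001, 1.574]
contact_force: [0.5, 0.2, 0.1]
grip_width: 1.004
gripper_force: 0.0
```

```bash
python3 - <<'E'
from h import *
cap('wrist','w1');s=manip.sense();print(s['ee_pos'],s['eef_rot'],s['contact_force'],s['joint_positions'])
E
```

```text
[0.4645984  0.29070292 0.26045904] [-3.14033725e+00  1.01254227e-03  1.57275872e+00] [-0.12733723 -0.60213284 -0.55640532] [ 4.91882941e-01  1.13658555e-01  1.27816189e+00 -3.07703466e-04
  1.75135639e+00  4.89866161e-01]
```

View pics/w1.png

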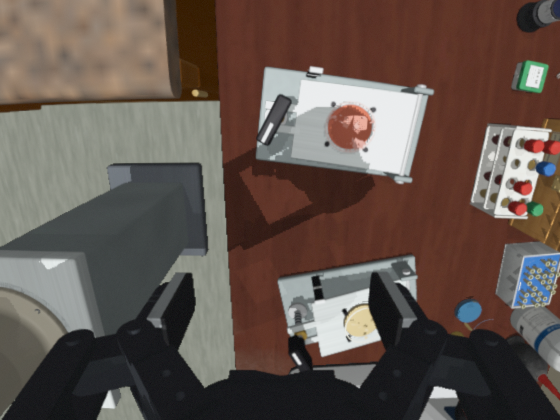

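The wrist view shows the red knob bar from about (286,100) to (266,140), with the stripe on the lower half. The red base edges run (265,67)→(432,88) and (258,158)→(405,180). The counter stays clear of the knob.

```bash
python3 - <<'E'
from h import *
im=cv2.imread('pics/w1.png')[50:200,240:450]
cv2.imwrite('pics/c1.png',cv2.resize(im,None,fx=3.8,fy=3.8,interpolation=2))
E
```

```text
(no output)
```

View pics/c1.png

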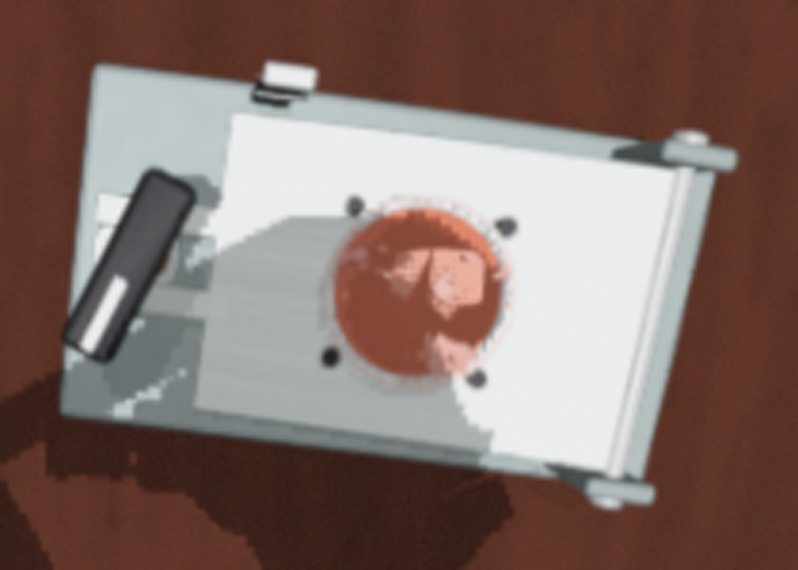

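```bash
python3 - <<'E'
from h import *
A=lambda u,z:at('w1',(240+u[0]/3.8,50+u[1]/3.8),z)
an=lambda a,b:np.arctan2(*(b-a)[1::-1])
t,b=A((171,176),.122),A((84,348),.122);print('bar',t,b,(t+b)/2,np.linalg.norm(t-b),an(b,t))
s,e=A((120,279),.122),A((91,347),.122);print('stripe',s,e,an(e,s))
for q in [((95,66),(715,150)),((62,415),(640,483))]:
    a,c=A(q[0],.01),A(q[1],.01);print('edge',a,c,an(a,c),np.linalg.norm(a-c))
a,c=A((95,66),.01),A((62,415),.01);print('end',an(c,a)-np.pi/2,np.linalg.norm(a-c),(a+c)/2)
a,c=A((235,115),.035),A((680,168),.045);print('plate',an(a,c))
a,c=A((690,170),.047),A((615,475),.047);print('hinge',an(c,a)-np.pi/2,(a+c)/2)
E
```

```text
bar [0.4664 0.3843 0.122 ] [0.4462 0.3458 0.122 ] [0.4563  0.36505 0.122  ] 0.04347746542750622 1.0876038817846674
stripe [0.4547 0.3616 0.122 ] [0.4478 0.346  0.122 ] 1.154357709603304
edge [0.4437 0.4201 0.01  ] [0.6409 0.3984 0.01  ] -0.1095996095448448 0.19839034754745508
edge [0.4315 0.3115 0.01  ] [0.6296 0.2896 0.01  ] -0.11010314321641218 0.19930684885372107
end -0.11186983173556708 0.10928311854993887 [0.4376 0.3658 0.01  ]
plate -0.09928636028560975
hinge -0.12979711769095625 [0.6116 0.3454 0.047 ]
```

The base edges agree: 199 x 109 mm, axis yaw -0.11. The bar yaw is 1.09, so the knob is at about -1.2 and needs 1.2 rad clockwise. The knob axis is at about (0.456, 0.364). I'll go above it, align and take one check look before descending.

Request:
{"name": "play_rows", "arguments": {"commands": [{"offset":[-0.005,0.03,0],"dr":[0,0,-0.16]},{"offset":[-0.009,0.06,-0.03],"dr":[0,0,-0.32]},{"offset":[-0.009,0.073,-0.07],"dr":[0,0,-0.48]},{"offset":[-0.009,0.073,-0.11],"dr":[0,0,-0.48]},{"offset":[-0.009,0.073,-0.11],"dr":[0,0,-0.48]}], "jaw": -0.3}}

```text
t: 1.65
ee_pos: [0.4548, 0.3609, 0.1478]
eef_rot: [-3.138, 0.007, 1.09]
contact_force: [-0.4, -1.0, 1.2]
grip_width: 0.652
gripper_force: 0.0
```

```bash
python3 - <<'E'
from h import *
cap('wrist','w2');s=manip.sense();print(s['ee_pos'],s['eef_rot'],s['contact_force'],s['grip_width'])
E
```

```text
[0.45598155 0.3617627  0.15089745] [-3.14075374e+00  2.27049391e-03  1.08974867e+00] [0.77727746 0.0736553  0.66048272] 0.6465459647628169
```

View pics/w2.png

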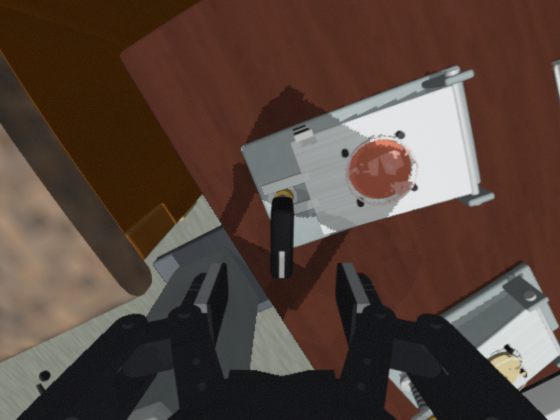

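The bar is upright in the picture, from (283,197) to (281,277), and centred between the fingers, so the yaw is right. I'll check the axis position once more.

```bash
python3 - <<'E'
from h import *
a,b=at('w2',(284,199),.122),at('w2',(281.5,277),.122);print(a,b,(a+b)/2,np.linalg.norm(a-b),np.arctan2(*(a-b)[1::-1]))
E
```

```text
[0.471  0.3902 0.122 ] [0.4462 0.3458 0.122 ] [0.4586 0.368  0.122 ] 0.050856661313932114 1.0614060005938883
```

Request:
{"name": "play_rows", "arguments": {"commands": [{"offset":[0.001,0.002,-0.03],"dr":[0,0,-0.01]},{"offset":[0.001,0.002,-0.056],"dr":[0,0,-0.01]},{"offset":[0.001,0.002,-0.056],"dr":[0,0,-0.01]}]}}

```text
t: 2.08
ee_pos: [0.4572, 0.3644, 0.0958]
eef_rot: [-3.141, 0.001, 1.08]
contact_force: [0.8, -0.1, 0.5]
grip_width: 0.646
gripper_force: 0.0
```

Request:
{"name": "play_rows", "arguments": {"commands": [{"offset":[0,0,0],"dr":[0,0,0]},{"offset":[0,0,0],"dr":[0,0,0]},{"offset":[0,0,0],"dr":[0,0,0]},{"offset":[0,0,0],"dr":[0,0,0]},{"offset":[0,0,0],"dr":[0,0,0]},{"offset":[0,0,0],"dr":[0,0,0]}], "jaw": 1, "force": 40}}

```text
t: 2.82
ee_pos: [0.4573, 0.3657, 0.0974]
eef_rot: [3.141, -0.002, 1.081]
contact_force: [-3.4, 0.7, 5.5]
grip_width: 0.152
gripper_force: 41.8
```

```bash
python3 - <<'E'
from h import *
s=manip.sense();print(s)
E
```

```text
{'t': 2.825, 'joint_positions': array([6.11240243e-01, 2.99559557e-01, 1.39315234e+00, 5.64649693e-04,
       1.44641367e+00, 1.10089039e+00]), 'qd': array([-0.00029208, -0.00058753,  0.00155044, -0.00182831,  0.00114636,
        0.00125279]), 'effort': array([ -1.01692412, -42.84994841, -32.39283442,  -0.44857269,
        -0.70525685,  -0.05332474]), 'ee_pos': array([0.45731799, 0.36572334, 0.09743078]), 'eef_rot': array([ 3.14097527e+00, -2.45343916e-03,  1.08107758e+00]), 'contact_force': array([-3.43627889,  0.74294003,  5.52205387]), 'wrist_torque': array([-0.04482338,  0.50813814, -0.08380773]), 'gripper_force': 41.78757905960083, 'grip_width': 0.15187549266917091}
```

The grip holds at about 13 mm opening, which fits the 14 mm bar. Now I'll turn clockwise by 1.19.

Request:
{"name": "play_rows", "arguments": {"commands": [{"offset":[0,0,0],"dr":[0,0,-0.13]},{"offset":[0,0,0],"dr":[0,0,-0.27]},{"offset":[0,0,0],"dr":[0,0,-0.41]},{"offset":[0,0,0],"dr":[0,0,-0.55]},{"offset":[0,0,0],"dr":[0,0,-0.69]},{"offset":[0,0,0],"dr":[0,0,-0.83]},{"offset":[0,0,0],"dr":[0,0,-0.97]},{"offset":[0,0,0],"dr":[0,0,-1.1]},{"offset":[0,0,0],"dr":[0,0,-1.19]},{"offset":[0,0,0],"dr":[0,0,-1.19]}]}}

```text
t: 4.08
ee_pos: [0.4581, 0.3642, 0.0974]
eef_rot: [3.141, -0.003, -0.111]
contact_force: [-1.1, -6.2, 7.3]
grip_width: 0.151
gripper_force: 42.0
```

```bash
python3 - <<'E'
from h import *
cap('wrist','w3');cap('scene','s3');cap('side','d3');s=manip.sense();print(s['ee_pos'],s['eef_rot'],s['contact_force'],s['wrist_torque'],s['grip_width'])
E
```

```text
[0.45812463 0.36417211 0.09743572] [ 3.14078694e+00 -2.77161242e-03 -1.10023637e-01] [-0.88219548 -6.89083817  6.58982261] [-1.1214409   0.09670593 -0.09184875] 0.15346621660859416
```

View pics/w3.png

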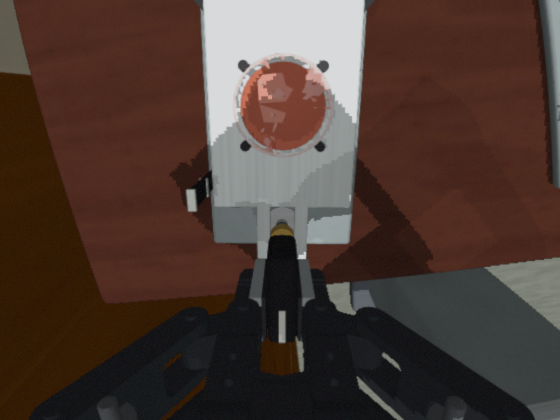

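The table's long axis is upright in the picture and the bar and stripe lie along it, with the stripe toward the bottom, away from the plate. I'll let go, rise and verify.

Request:
{"name": "play_rows", "arguments": {"commands": [{"offset":[0,0,0],"dr":[0,0,0]},{"offset":[0,0,0],"dr":[0,0,0]},{"offset":[0,0,0],"dr":[0,0,0]},{"offset":[0,0,0.04],"dr":[0,0,0]},{"offset":[0,0,0.09],"dr":[0,0,0]},{"offset":[0,-0.04,0.14],"dr":[0,0,0]},{"offset":[0,-0.08,0.16],"dr":[0,0,0]},{"offset":[0,-0.08,0.16],"dr":[0,0,0]},{"offset":[0,-0.08,0.16],"dr":[0,0,0]}], "jaw": -0.3}}

```text
t: 5.35
ee_pos: [0.4568, 0.2853, 0.2547]
eef_rot: [3.141, 0.001, -0.109]
contact_force: [-0.4, 1.1, -0.5]
grip_width: 0.644
gripper_force: 0.0
```

```bash
python3 - <<'E'
from h import *
w=cap('wrist','w4');s=cap('scene','s4');print(manip.sense()['ee_pos'],manip.sense()['contact_force'])
# predicted pixel of knob/post in each
p=proj('w4',[.457,.365,.122])[0];q=proj('s4',[.53,.38,.05])[0];print(p,q)
def crop(im,c,h,k):
    x,y=[int(max(h,v)) for v in c];I=im[y-h:y+h,x-h:x+h,::-1];print(x-h,y-h,I.shape);return cv2.resize(I,(400,400),interpolation=2)
cv2.imwrite('pics/c4.png',np.hstack([crop(w['image'],p,80,5),crop(s['image'],q,50,8)]))
E
```

```text
[0.45659424 0.28560231 0.25399665] [-0.94690449 -0.30482264 -0.21847155]
[197.682742   208.59231863] [221.13211689 262.24231085]
117 128 (160, 160, 3)
171 212 (100, 100, 3)
```

View pics/c4.png

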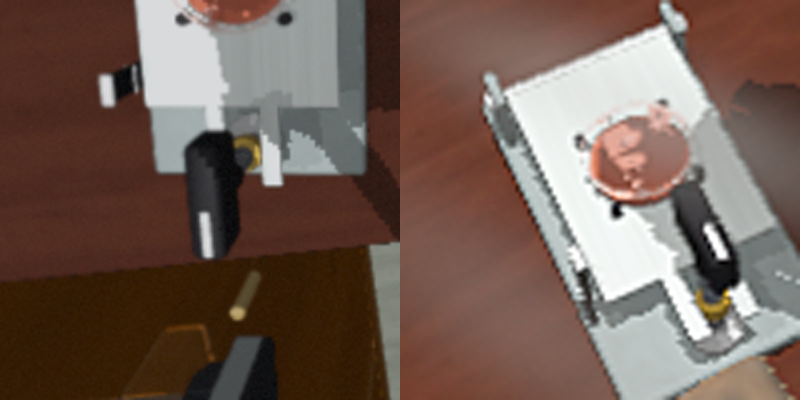

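```bash
python3 - <<'E'
from h import *
g=cv2.imread('pics/w4.png',0); 
x0,y0=117+195*.4,128+205*.4; r=g[int(y0):int(y0)+22,int(x0):int(x0)+11].astype(float)
m=np.argwhere(r>140)[:,::-1]+[int(x0),int(y0)]; print(len(m))
vx,vy,cx,cy=cv2.fitLine(m.astype(np.float32),2,0,.01,.01).ravel()
a,b=at('w4',(cx-8*vx,cy-8*vy),.122),at('w4',(cx+8*vx,cy+8*vy),.122);d=a-b;d*=np.sign(d[0]);print('stripe yaw',np.arctan2(d[1],d[0]))
C=lambda u,v:(117+u*.4,128+v*.4)
a,b=at('w4',C(157,173),.01),at('w4',C(365,172),.01);d=a-b;print('base end',np.arctan2(d[1],d[0])-np.pi/2,np.linalg.norm(d))
im=cv2.imread('pics/w4.png')
ax=np.array([np.cos(-.11),np.sin(-.11)]);n=np.array([-ax[1],ax[0]]);k=np.array([.4575,.3645]);h=k+.155*ax
sc=cv2.resize(cv2.imread('pics/s4.png')[190:310,180:300],(600,600),interpolation=2)
for t,c in((0,(0,255,0)),(-.03,(0,0,255)),(.03,(255,0,0))):
    P=[[*(h-.135*np.cos(t)*ax+s*.045*n),.0475+.135*t] for s in(-1,1)]
    q=((proj('s4',P)-[180,190]+.5)*5).astype(int);cv2.line(sc,q[0].tolist(),q[1].tolist(),c,1)
cv2.imwrite('pics/o4.png',sc)
E
```

```text
67
stripe yaw -0.10455560198036735
base end -0.10621639449251252 0.10941663493271944
```

View pics/o4.png

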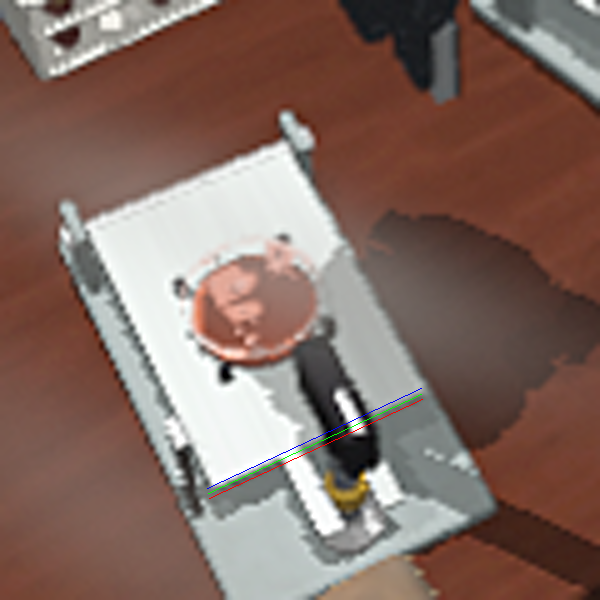

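The stripe yaw (-0.105) matches the table axis (-0.106 to -0.110), and the near edge of the plate lies on the green level line, about (210,490)→(420,397). The arm is clear, so I'll hand in.

```bash
python3 -c "
from bench import manip
print(manip.finish_job())"
```

```text
the job is handed in; nothing more can be done
None
```

I turned the red-dish table's knob about 1.19 rad clockwise and let go; the last pictures show its stripe in line with the table's long axis and the plate level, I left the tan table's knob alone, and the job is handed in.

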